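# Push the mailing tube home in the labelling cradle

### The job

The brown cardboard mailing tube lies in one of the two V-grooves of the labelling cradle on the packing table. Push it along its groove until its end touches the yellow end board, ready for its label, without lifting it out of the groove. Leave the white tube in the other groove where it is.

Things in the scene. Friction and masses are not known exactly. Their poses are not given: they have to be found in the camera images.
- kraft_tube: Brown cardboard tube with black end caps: closed rigid cylinder, 40 mm diameter, 140 mm long, 0.08 to 0.17 kg, loose, in either groove, 95 to 155 mm short of the end board. Origin at its middle, on its axis, 44 mm above the table (top at 64 mm); x along the axis towards the end board, ends at x = -70 and +70 mm; it may roll about x. A push under 3 N on its rear end slides it.
- white_tube: White tube with blue end caps, same size and axes as the brown one, lying in the other groove, also short of the end board. To be left alone.
- cradle: Fixed cradle: grey base plate 335 x 200 x 12 mm with two parallel 90-degree V-grooves of dark steel. Origin on the table under its middle; x along the grooves towards the end board, z up. Grooves at y = +55 and -55 mm, from x = -160 to +145 mm, open at the -x end. V bottom 16 mm above the table, its edges 36 mm above the table and 40 mm apart, so the tube's upper half is free.
- stop (a point): Middle of the face that the tubes meet on the yellow end board, which crosses both grooves: at cradle x = +145, y = 0, 44 mm above the table; axes as the cradle's. Board 15 mm thick, 200 mm wide, top 75 mm above the table. A tube fully home has its middle at cradle x = +75 mm. A tape dispenser, a parcel and a tape roll (up to 100 mm high) stand clear of the cradle.
Things that resemble listed ones, but are neither listed nor needed, are in the scene too. Of the things shaped like the kraft_tube, the brown one is meant.

How it is judged:
By the outcome, as a careful person would: the job done as asked, in the order asked, and still so for the second after the job is handed in, with the robot touching nothing.
It also fails if it takes over 29 s, if anything falls off the work surface, if the arm or the gripper's body presses on something with over 40 N, if the wrist force passes 120 N, or if a joint passes its speed limit or range.

### The arm

A 6-joint arm with a two-finger parallel gripper is mounted at the origin on the work surface. World frame = base frame: x ahead of the robot, y to its left, z up, the work surface at z = 0. Lengths are in mm, angles in rad, forces in N, time in s.
With the tool pointing down it reaches from about 275 to 1000 mm from the base axis. Payload 8.4 kg.
Tool frame: the origin (TCP) lies midway between the tips of the shut fingers; the grasp point (between the pads) lies 19 mm behind it; z points along the fingers, y is the line along which they close (so a half turn about z gives the same grasp; the last joint's range is limited). The gripper opens to 85 mm and grips with 20 to 120 N. Pads are 22 mm wide; open, the fingers measure 114 mm over their backs; the gripper's body (76 mm by 85 mm) begins 54 mm behind the grasp point. The pads swing forward as they close: fully open they stand 13 mm farther back than shut.
Start: joints at [-1.122, 0.353, 1.633, -0, 1.155, -0.002], TCP at [272.302, -562.565, 203.981] pointing down, gripper open.
Joint ranges: [-2.63, 2.63], [-0.92, 2.1], [0.06, 2.66], [-1.3, 4.44], [0, 2.69], [-3.02, 3.02]. Speed limits (rad/s): [2.22, 2.22, 2.79, 3.14, 3.14, 3.14].

### API

Orientations are given as [roll, pitch, yaw] about the fixed x, y, z axes, in that order (R = Rz(yaw) Ry(pitch) Rx(roll)).
In Python, from rig import telemetry, optics, r gives the robot as it stands.
- The arm moves only by the tool play_rows, never from a script. Its arguments are lists of equal length, an entry for each row: "dp": the shift along the tool's x, y, z in units of 40 mm (1.0 is 40 mm), a list of three; "rot": the turn, a rotation vector about the tool's x, y, z in units of 6 degrees (1.0 is 6 degrees), a list of three. In form: {"dp": [[tx, ty, tz], ...], "rot": [[ax, ay, az], ...]}. A call has 1 to 5 rows; each row is the pose to reach, as a shift and turn from the pose commanded when the call began, along the tool's axes at that moment; what a row does not reach only later rows make up. A row lasts 1/12 s, in which the tool goes at most 41.7 mm and 7.16 degrees, less where a joint would pass 70% of its speed; a pose out of reach is approached as far as the arm can. A call with a gripper value outside its range is refused whole. "fingers" is the opening, from 0 (shut) to 1 (fully open), set as the call begins (left out, the last holds). The fingers move at their own pace and stop on an object; "grip_force" is the grip in N (left out, the last holds). Time passes only in rows, so rows that repeat a pose let the fingers close. It gives the time, the measured TCP pose, the force, the opening and the grip force at its end, in the units of the state.
- telemetry.sense(): the state, without advancing time (a new reading comes with each control period).
- optics.grab_frame(name): name is "side" or "top" or "wrist"; returns a dict with "color" (420x560x3 uint8, red, green, blue), "mtx" (3x3 intrinsics, pixels), "D" ([k1, k2, p1, p2, k3] as OpenCV has them; the pictures are not rectified), "R" (3x3) and "t" (3): a world point X has camera coordinates R X + t; the wrist camera has in their place "mount" (4x4, takes a point from camera to tool coordinates, whose origin is the TCP and whose axes are the flange's). Camera axes: x right, y down, z forward; pixel columns grow to the right and rows downward; lengths in mm; the calibration is good to about 2 mm. A picture is of the moment at which its call begins: read the wrist's pose just before it. There is no depth.
- r.sign_off(): hands the job in; it is judged then, once.
The state is a dict: "clock": time; "qpos": joint angles; "qvel": joint speeds; "joint_efforts": joint torques, N m; "eef_pos": TCP position; "tcp_rot": TCP orientation; "contact_force": force on the tool from outside, world axes, zero at the start; "wrist_torque": the same for the moment, N m; "opening": opening from 0.0 (shut) to 1.0 (fully open); "grasp_force": force on a finger pad.
Only numpy, scipy, OpenCV 4.12 (cv2) and the standard library are available. Lean on these libraries where they do the work, as an engineer would, in place of code of your own. Each camera call takes 0.05 s, during which the arm holds its last target. There are 200 camera calls.

## Working session

There is one attempt and no reset: what is moved stays moved. The work goes in short steps, Python scripts to look and compute and a tool call to move; the robot and the scene stay as the last step left them, time stands still between calls to the robot, and variables do not carry over. Pictures are saved under pics/ and viewed, at most 10 in all, crops included, and the job is handed in when it is done.

Besides the shell and the picture viewer there is one more tool, called after ">>>" as name(argument=value, ...) on one line, values as JSON. play_rows: Moves the arm, as the interface text tells. Its arguments: {"type":"object","properties":{"dp":{"type":"array"},"rot":{"type":"array"},"fingers":{"type":"number"},"grip_force":{"type":"number"}},"required":["dp","rot"]}

```bash
mkdir -p pics
python3 - <<'E'
from rig import telemetry, optics, r
import cv2,pickle
s=telemetry.sense();print(s)
for n in("top","side"):
    f=optics.grab_frame(n);pickle.dump(f,open(n+'.pkl','wb'))
    cv2.imwrite(f'pics/{n}0.png',f['color'][:,:,::-1])
E
```

```text
{'clock': 0.0, 'qpos': array([-1.12243516e+00,  3.53689063e-01,  1.63415422e+00,  2.73408286e-05,
        1.15521077e+00, -2.40755740e-03]), 'qvel': array([ 0.00100154, -0.00199341,  0.00019439,  0.00059323, -0.00056153,
        0.00103362]), 'joint_efforts': array([ 1.28154039e-03, -6.05253053e+01, -3.42070985e+01, -3.74075000e-06,
        9.25235421e-03,  3.89479578e-05]), 'eef_pos': array([ 272.05845334, -562.08679815,  203.22757162]), 'tcp_rot': array([-3.14013131e+00, -2.85157639e-05,  4.50757647e-01]), 'contact_force': array([-0.36302047,  0.40573556,  0.20599312]), 'wrist_torque': array([-0.01657397,  0.07144473, -0.04641134]), 'grasp_force': 0.0, 'opening': 1.002548119340595}
```

View pics/top0.png

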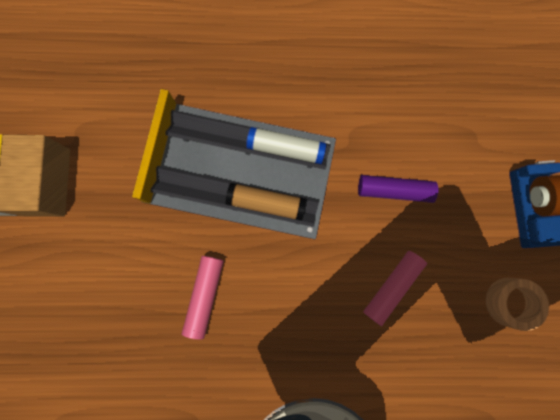

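View pics/side0.png

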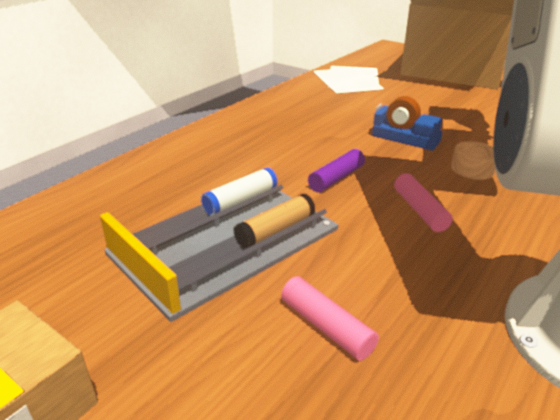

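The top view shows the cradle with its yellow board on the left at (152,145). Five things are tube-shaped:
- Brown tube with black caps at (267,201).
- White tube with blue caps at (287,146).
- Purple rod at (398,188).
- Two pink rods at (203,297) and (396,287).

Only the one at (267,201) is brown with black caps and lies in a groove, so it is the one meant. I'll confirm that in a crop.

Run:
```python
import cv2,pickle
f=pickle.load(open('top.pkl','rb'));c=f['color'][85:245,130:340,::-1]
cv2.imwrite('pics/crop.png',cv2.resize(c,None,fx=3.75,fy=3.75,interpolation=cv2.INTER_CUBIC))
```

```text
(no output)
```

View pics/crop.png

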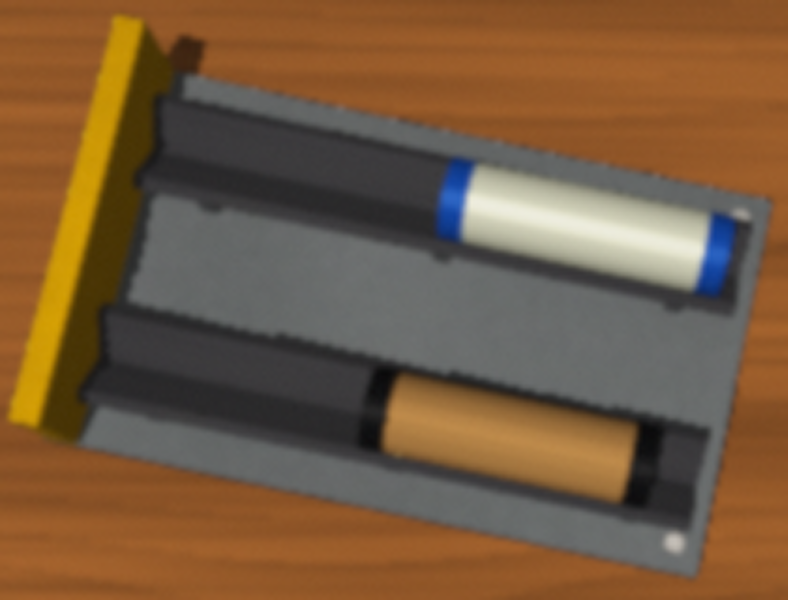

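The crop confirms it: the brown tube has black caps and lies in the lower groove. Its front end is near (374,407) and its rear end near (652,466). The plate corners are (770,200), (697,577) and (80,443), and the top face edge of the board runs (140,22) to (40,428).

```bash
cat > h.py <<'E'
import numpy as np,cv2
def w(f,px,z):
    n=cv2.undistortPoints(np.array([[px]],float),f['mtx'],f['D'])[0,0]
    R=np.array(f['R']);t=np.array(f['t']).ravel();d=R.T@[*n,1];c=-R.T@t
    return c+d*(z-c[2])/d[2]
E
python3 - <<'E'
import pickle,numpy as np
from h import w
f=pickle.load(open('top.pkl','rb'))
g=lambda x,y,z:w(f,(130+x/3.75-.37,85+y/3.75-.37),z)
P={k:g(*v) for k,v in dict(rA=(770,200,12),rB=(697,577,12),lB=(80,443,12),bf1=(140,22,75),bf2=(40,428,75),front=(374,407,44),rear=(652,466,44),rt=(660,425,44),rb=(645,507,44),ft=(387,368,44),fb=(362,445,44),wf=(452,200,44),wr=(722,252,44)).items()}
for k in P: print(k,P[k].round(1))
def ang(a,b): d=P[b]-P[a]; return np.degrees(np.arctan2(d[1],d[0])),np.linalg.norm(d)
for a,b in[('rear','front'),('rB','lB'),('rA','rB'),('bf1','bf2'),('wr','wf')]:print(a,b,ang(a,b))
E
```

```text
rA [607.4 -44.4  12. ]
rB [412.9  -5.5  12. ]
lB [477.7 302.1  12. ]
bf1 [670.5 264.4  75. ]
bf2 [475.9 301.7  75. ]
front [492.1 153.6  44. ]
rear [464.6  19.4  44. ]
rt [484.6  15.5  44. ]
rb [444.7  22.9  44. ]
ft [511.3 147.7  44. ]
fb [473.6 158.9  44. ]
wf [595.4 117.6  44. ]
wr [570.9 -15.3  44. ]
rear front (np.float64(78.39449827178319), np.float64(136.94998057678313))
rB lB (np.float64(78.09619286225889), np.float64(314.38575746864285))
rA rB (np.float64(168.67802175238137), np.float64(198.3473120846577))
bf1 bf2 (np.float64(169.15011518069528), np.float64(198.11806576743527))
wr wf (np.float64(79.53524060411446), np.float64(135.13908574630554))
```

>>> play_rows(dp=[[0.67,-0.685,0],[1.34,-1.37,0],[2.01,-2.055,0],[2.68,-2.74,0],[3.35,-3.42,0]], rot=[[0,0,0],[0,0,0],[0,0,0],[0,0,0],[0,0,0]], fingers=0)

```text
clock: 0.52
eef_pos: [333.2, -379.2, 203.6]
tcp_rot: [-3.141, 0.0, 0.45]
contact_force: [1.5, 0.0, 1.0]
opening: 0.295
grasp_force: 0.0
```

>>> play_rows(dp=[[0.67,-0.685,0],[1.34,-1.37,0],[2.01,-2.055,0],[2.68,-2.74,0],[3.35,-3.42,0]], rot=[[0,0,0],[0,0,0],[0,0,0],[0,0,0],[0,0,0]])

```text
clock: 0.93
eef_pos: [394.3, -197.7, 203.9]
tcp_rot: [-3.142, 0.0, 0.451]
contact_force: [0.5, -0.1, -0.1]
opening: 0.0
grasp_force: 0.0
```

>>> play_rows(dp=[[0.67,-0.685,0],[1.34,-1.37,0],[2.01,-2.055,0],[2.68,-2.74,0],[3.35,-3.42,0]], rot=[[0,0,0],[0,0,0],[0,0,0],[0,0,0],[0,0,0]])

```text
clock: 1.35
eef_pos: [455.3, -16.0, 204.0]
tcp_rot: [3.142, 0.0, 0.451]
contact_force: [1.1, -1.3, -0.9]
opening: -0.001
grasp_force: 0.0
```

>>> play_rows(dp=[[0,0,0],[0,0,0],[0,0,0],[0,0,0],[0,0,0]], rot=[[0,0,-1],[0,0,-2],[0,0,-3],[0,0,-4],[0,0,-5]])

```text
clock: 1.77
eef_pos: [455.0, -17.8, 203.7]
tcp_rot: [-3.141, 0.0, 0.98]
contact_force: [-0.9, 0.7, -0.8]
opening: 0.002
grasp_force: 0.0
```

>>> play_rows(dp=[[0,0,0],[0,0,0],[0,0,0],[0,0,0],[0,0,0]], rot=[[0,0,-1],[0,0,-2],[0,0,-3],[0,0,-3.82],[0,0,-3.82]])

```text
clock: 2.18
eef_pos: [455.1, -18.0, 203.7]
tcp_rot: [-3.141, 0.0, 1.378]
contact_force: [-0.4, 0.3, -0.0]
opening: -0.001
grasp_force: 0.0
```

>>> play_rows(dp=[[0,0.05,0.8],[0,0.05,1.6],[0,0.05,2.4],[0,0.05,3.2],[0,0.05,3.6]], rot=[[0,0,0],[0,0,0],[0,0,0],[0,0,0],[0,0,0]])

```text
clock: 2.6
eef_pos: [455.1, -18.3, 56.9]
tcp_rot: [-3.138, 0.001, 1.371]
contact_force: [-0.8, 0.4, 0.1]
opening: -0.001
grasp_force: 0.0
```

>>> play_rows(dp=[[0,0,0.15],[0,0,0.3],[0,0,0.39],[0,0,0.39]], rot=[[0,0,0],[0,0,0],[0,0,0],[0,0,0]])

```text
clock: 2.93
eef_pos: [457.7, -18.4, 44.6]
tcp_rot: [3.141, -0.0, 1.374]
contact_force: [-0.9, 0.8, 0.3]
opening: -0.003
grasp_force: 0.0
```

Run:
```python
from rig import optics
import cv2,numpy as np
a=optics.grab_frame('side')['color'][130:340,80:400,::-1]
cv2.imwrite('pics/s1.png',cv2.resize(a,None,fx=2.4,fy=2.4,interpolation=cv2.INTER_CUBIC))
```

```text
(no output)
```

View pics/s1.png

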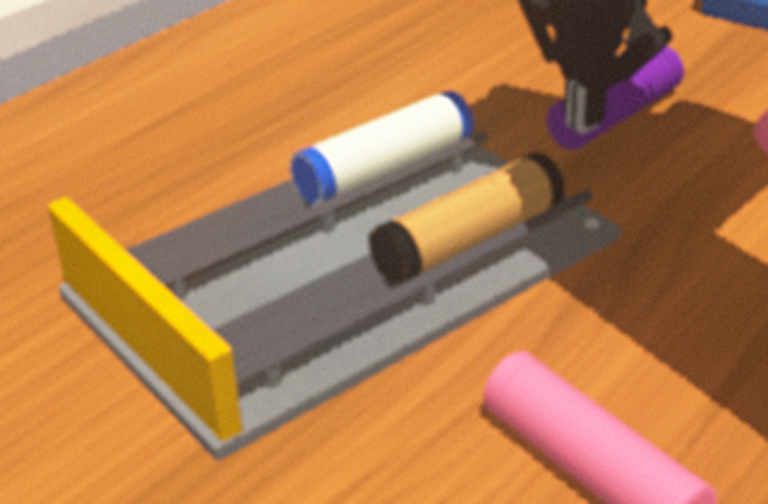

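The closed fingertips show at about (583,130) in this crop, behind the tube's rear at (545,180). They look off the axis line, so I'll check by projecting points into the cameras.

Run:
```python
from rig import optics,telemetry
import cv2,numpy as np
p=telemetry.sense()['eef_pos'];print(p)
for n in('side','top'):
    f=optics.grab_frame(n)
    pts=np.array([p,[464.6,19.4,44],[492.1,153.6,44],[457.5,-15.9,44],[607.4,-44.4,12],[412.9,-5.5,12],[475.9,301.7,75]],float)
    q=cv2.projectPoints(pts,cv2.Rodrigues(np.array(f['R']))[0],np.array(f['t'],float),f['mtx'],f['D'])[0][:,0]
    im=f['color'][:,:,::-1].copy()
    print(n,q.round(1).tolist())
    if n=='side': print(((q-[80,130])*2.4).round(0).tolist())
    else: cv2.imwrite('pics/t1.png',cv2.resize(im[85:245,130:340],None,fx=3.75,fy=3.75,interpolation=cv2.INTER_CUBIC)); print(((q-[130,85])*3.75).round().tolist())
```

```text
[457.947468   -18.43300506  45.04435496]
side [[320.3, 196.2], [304.9, 204.8], [241.3, 236.4], [319.7, 197.4], [261.6, 181.2], [337.6, 224.2], [176.5, 275.2]]
[[577.0, 159.0], [540.0, 180.0], [387.0, 255.0], [575.0, 162.0], [436.0, 123.0], [618.0, 226.0], [232.0, 348.0]]
top [[324.5, 212.6], [303.5, 208.9], [229.4, 193.2], [323.0, 212.9], [334.9, 138.0], [315.5, 238.5], [140.3, 198.8]]
[[729.0, 479.0], [651.0, 465.0], [373.0, 406.0], [724.0, 480.0], [769.0, 199.0], [696.0, 576.0], [39.0, 427.0]]
```

View pics/t1.png

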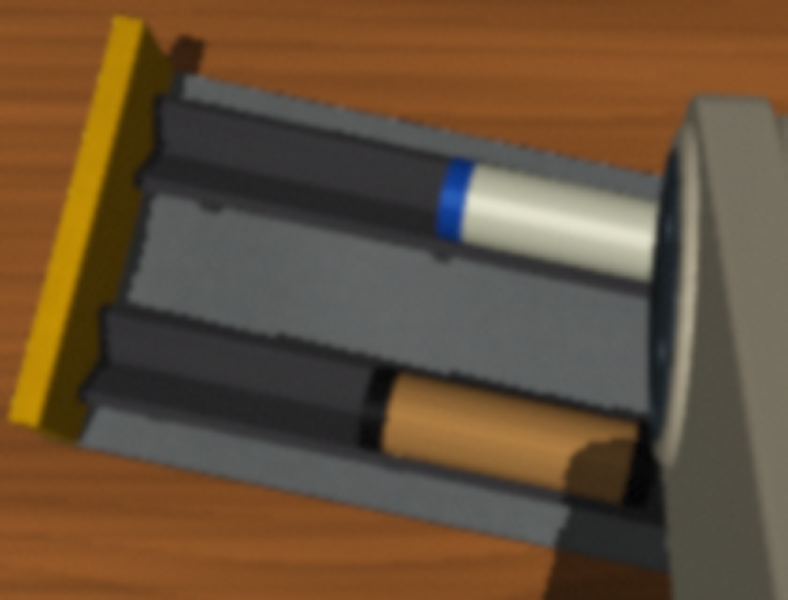

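The top view shows the gripper hiding the tube's rear end; the tube hasn't moved. I'll enlarge the fingertips in the side view with the projected TCP marked.

Run:
```python
from rig import optics
import cv2,numpy as np
a=optics.grab_frame('side')['color'][120:230,270:390,::-1]
a=cv2.resize(a,None,fx=5,fy=5,interpolation=cv2.INTER_CUBIC)
a=np.clip((a/255.)**.5*255,0,255).astype('uint8').copy()
cv2.drawMarker(a,(int((320.3-270)*5),int((196.2-120)*5)),(0,255,0),cv2.MARKER_CROSS,14,1)
cv2.imwrite('pics/s2.png',a)
```

```text
(no output)
```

View pics/s2.png

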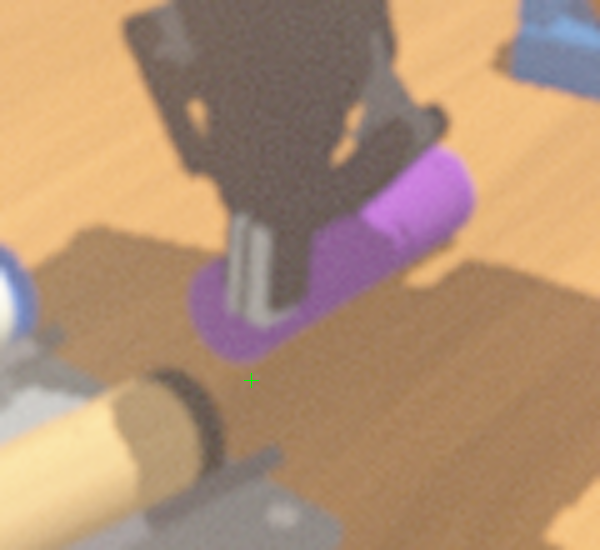

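The tips end at about pixel (321.6,185), which is 11 px above the projected TCP at (320,196). I'll check the pose with the wrist camera.

Run:
```python
from rig import optics,telemetry
import cv2,numpy as np
from scipy.spatial.transform import Rotation as Ro
s=telemetry.sense();f=optics.grab_frame('wrist')
T=np.eye(4);T[:3,:3]=Ro.from_euler('xyz',s['tcp_rot']).as_matrix();T[:3,3]=s['eef_pos']
M=np.linalg.inv(T@np.array(f['mount']))
print(np.array(f['mount']).round(2))
P=np.array([[464.6,19.4,44],[492.1,153.6,44],[607.4,-44.4,12],[412.9,-5.5,12],[475.9,301.7,75],[670.5,264.4,75],s['eef_pos']],float)
q=cv2.projectPoints(P,cv2.Rodrigues(M[:3,:3])[0],M[:3,3],f['mtx'],f['D'])[0][:,0]
print(q.round(1).tolist(), (M[:3,:3]@P.T+M[:3,3:])[2].round())
a=f['color'][:,:,::-1].copy()
for x,y in q:
    if 0<x<560 and 0<y<420: cv2.drawMarker(a,(int(x),int(y)),(0,255,0),cv2.MARKER_CROSS,12,1)
cv2.imwrite('pics/w1.png',a)
# vertical px/mm in side
f=optics.grab_frame('side');p=s['eef_pos']
for d in([0,0,0],[0,0,20],[20,0,0],[0,20,0]):
    print(d,cv2.projectPoints(np.array([p+d]),cv2.Rodrigues(np.array(f['R']))[0],np.array(f['t'],float),f['mtx'],f['D'])[0].ravel())
```

```text
[[  -0.     -0.95   -0.3    76.59]
 [   1.     -0.     -0.     -0.48]
 [   0.     -0.3     0.95 -170.09]
 [   0.      0.      0.      1.  ]]
[[273.7, 187.5], [274.9, -118.3], [487.6, 224.9], [209.8, 225.0], [10.8, -1391.2], [1234.3, -1497.1], [275.3, 249.1]] [175. 134. 216. 216.  62.  61. 185.]
[0, 0, 0] [320.28867607 196.1161256 ]
[0, 0, 20] [320.90807865 186.10607088]
[20, 0, 0] [310.60942276 192.53417225]
[0, 20, 0] [313.99518847 200.99058431]
```

View pics/w1.png

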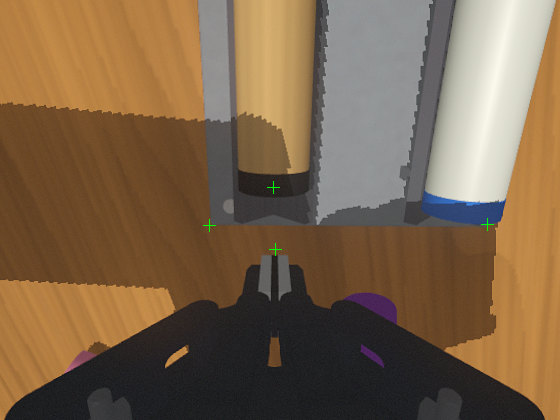

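The wrist view shows the tube's rear cap at (273,187) and the fingers at (275,256), laterally aligned. Both views put the visible tips about 20 mm behind the nominal TCP, so at about z=65, just above the tube's top. I'll back off slightly, lower 20 mm and check.

>>> play_rows(dp=[[-0.15,0,0],[-0.15,0,0.15],[-0.15,0,0.3],[-0.15,0,0.45],[-0.15,0,0.45]], rot=[[0,0,0],[0,0,0],[0,0,0],[0,0,0],[0,0,0]])

```text
clock: 3.65
eef_pos: [455.1, -24.3, 25.0]
tcp_rot: [-3.139, 0.0, 1.374]
contact_force: [-1.2, -0.4, -0.9]
opening: -0.001
grasp_force: 0.0
```

Run:
```python
from rig import optics,telemetry
import cv2,numpy as np
p=telemetry.sense()['eef_pos'];print(p)
f=optics.grab_frame('side')
L=[p+[0,0,d] for d in(0,20)]+[[464.6,19.4,44],[464.6,19.4,64]]
q=cv2.projectPoints(np.array(L),cv2.Rodrigues(np.array(f['R']))[0],np.array(f['t'],float),f['mtx'],f['D'])[0][:,0]
a=f['color'][120:230,270:390,::-1]
a=cv2.resize(a,None,fx=5,fy=5,interpolation=cv2.INTER_CUBIC)
a=np.clip((a/255.)**.5*255,0,255).astype('uint8').copy()
for x,y in q: cv2.drawMarker(a,(int((x-270)*5),int((y-120)*5)),(0,255,0),cv2.MARKER_CROSS,14,1)
cv2.imwrite('pics/s3.png',a)
```

```text
[455.09150645 -24.27027739  24.98795374]
```

View pics/s3.png

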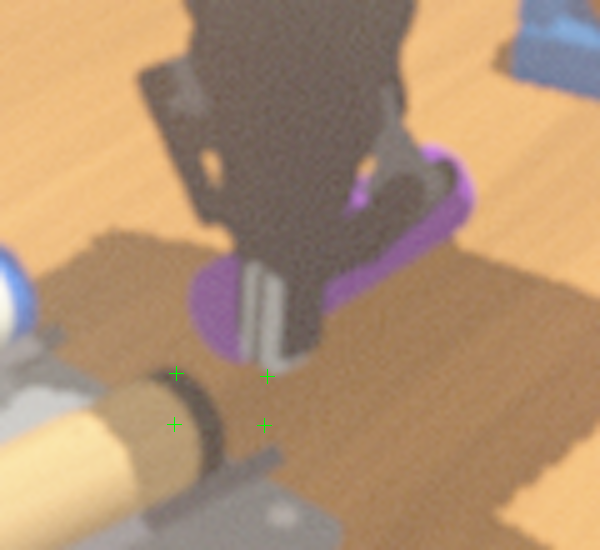

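Tips (270,365) now match the TCP+20 mm marker, at about z=46 and below the tube's top. I'll lower 3 mm more and advance to make contact.

>>> play_rows(dp=[[0,0,0.08],[0.2,0,0.08],[0.4,0,0.08],[0.55,0,0.08],[0.65,0,0.08]], rot=[[0,0,0],[0,0,0],[0,0,0],[0,0,0],[0,0,0]])

```text
clock: 4.12
eef_pos: [461.6, 2.3, 23.3]
tcp_rot: [3.141, -0.0, 1.375]
contact_force: [0.3, -1.1, -0.2]
opening: -0.006
grasp_force: 0.0
```

>>> play_rows(dp=[[0.08,0,0],[0.16,0,0],[0.24,0,0],[0.32,0,0],[0.4,0,0]], rot=[[0,0,0],[0,0,0],[0,0,0],[0,0,0],[0,0,0]])

```text
clock: 4.53
eef_pos: [464.4, 17.0, 23.3]
tcp_rot: [3.141, 0.0, 1.374]
contact_force: [-0.1, -1.9, 1.2]
opening: 0.007
grasp_force: 1.0
```

>>> play_rows(dp=[[0.1,0,0],[0.2,0,0],[0.3,0,0],[0.4,0,0],[0.5,0,0]], rot=[[0,0,0],[0,0,0],[0,0,0],[0,0,0],[0,0,0]])

```text
clock: 4.95
eef_pos: [468.4, 36.9, 23.2]
tcp_rot: [3.141, 0.0, 1.374]
contact_force: [0.1, -2.5, 1.8]
opening: 0.002
grasp_force: 1.3
```

>>> play_rows(dp=[[0.12,0,0],[0.24,0,0],[0.36,0,0],[0.48,0,0],[0.6,0,0]], rot=[[0,0,0],[0,0,0],[0,0,0],[0,0,0],[0,0,0]])

```text
clock: 5.37
eef_pos: [473.0, 60.6, 23.2]
tcp_rot: [-3.141, -0.0, 1.374]
contact_force: [0.7, -2.1, 1.9]
opening: 0.001
grasp_force: 1.1
```

Run:
```python
from rig import optics,telemetry
import cv2
a=optics.grab_frame('side')['color'][130:340,80:400,::-1]
cv2.imwrite('pics/s4.png',cv2.resize(a,None,fx=2.4,fy=2.4,interpolation=cv2.INTER_CUBIC))
```

```text
(no output)
```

View pics/s4.png

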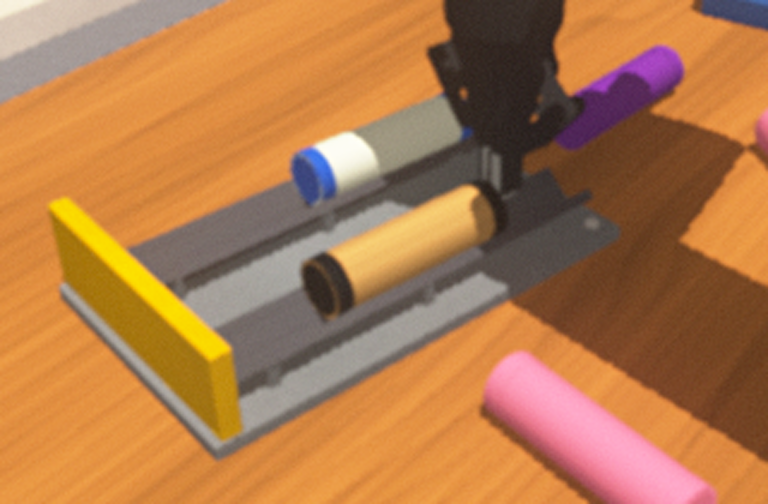

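The tube is sliding level in its groove, its front now at (325,285), pushed by the fingers at (500,180). The white tube is untouched. I'll continue.

>>> play_rows(dp=[[0.12,0,0],[0.24,0,0],[0.36,0,0],[0.48,0,0],[0.6,0,0]], rot=[[0,0,0],[0,0,0],[0,0,0],[0,0,0],[0,0,0]])

```text
clock: 5.83
eef_pos: [477.6, 84.1, 23.1]
tcp_rot: [-3.141, 0.0, 1.374]
contact_force: [-0.4, -0.8, 0.1]
opening: 0.002
grasp_force: 0.5
```

>>> play_rows(dp=[[0.12,0,0],[0.24,0,0],[0.36,0,0],[0.48,0,0],[0.6,0,0]], rot=[[0,0,0],[0,0,0],[0,0,0],[0,0,0],[0,0,0]])

```text
clock: 6.25
eef_pos: [482.3, 107.6, 23.2]
tcp_rot: [-3.141, 0.0, 1.374]
contact_force: [0.2, -0.8, -0.3]
opening: 0.005
grasp_force: 0.5
```

>>> play_rows(dp=[[0.1,0,0],[0.2,0,0],[0.3,0,0],[0.37,0,0],[0.4,0,0]], rot=[[0,0,0],[0,0,0],[0,0,0],[0,0,0],[0,0,0]])

```text
clock: 6.67
eef_pos: [485.5, 123.2, 23.2]
tcp_rot: [3.142, -0.0, 1.375]
contact_force: [0.5, -0.2, 0.3]
opening: 0.002
grasp_force: 0.5
```

>>> play_rows(dp=[[0.06,0,0],[0.12,0,0],[0.18,0,0],[0.24,0,0],[0.3,0,0]], rot=[[0,0,0],[0,0,0],[0,0,0],[0,0,0],[0,0,0]])

```text
clock: 7.08
eef_pos: [487.8, 134.8, 23.2]
tcp_rot: [-3.142, -0.0, 1.374]
contact_force: [0.4, -0.9, -0.3]
opening: 0.001
grasp_force: 0.5
```

>>> play_rows(dp=[[0.03,0,0],[0.06,0,0],[0.09,0,0],[0.12,0,0],[0.15,0,0]], rot=[[0,0,0],[0,0,0],[0,0,0],[0,0,0],[0,0,0]])

```text
clock: 7.5
eef_pos: [488.9, 140.5, 23.2]
tcp_rot: [3.142, 0.0, 1.374]
contact_force: [0.6, -1.4, 1.3]
opening: -0.002
grasp_force: 0.6
```

>>> play_rows(dp=[[0.015,0,0],[0.03,0,0],[0.045,0,0],[0.06,0,0]], rot=[[0,0,0],[0,0,0],[0,0,0],[0,0,0]])

```text
clock: 7.83
eef_pos: [489.4, 142.8, 23.2]
tcp_rot: [-3.142, 0.0, 1.374]
contact_force: [0.3, -1.8, 0.3]
opening: -0.002
grasp_force: 0.7
```

Now 1 mm steps, a few at a time, watching for the force to rise at the board.

>>> play_rows(dp=[[0.02,0,0],[0.04,0,0],[0.05,0,0],[0.05,0,0]], rot=[[0,0,0],[0,0,0],[0,0,0],[0,0,0]])

```text
clock: 8.17
eef_pos: [489.8, 144.9, 23.2]
tcp_rot: [-3.142, -0.0, 1.374]
contact_force: [0.6, -0.9, 0.3]
opening: -0.002
grasp_force: 0.3
```

>>> play_rows(dp=[[0.02,0,0],[0.04,0,0],[0.05,0,0],[0.05,0,0]], rot=[[0,0,0],[0,0,0],[0,0,0],[0,0,0]])

```text
clock: 8.5
eef_pos: [489.9, 145.8, 23.2]
tcp_rot: [-3.141, 0.002, 1.375]
contact_force: [-0.2, -8.0, 2.3]
opening: 0.003
grasp_force: 4.2
```

The force jumped to 8 N with the TCP at its predicted stop, so the tube is home against the board. I'll back straight off, then rise.

>>> play_rows(dp=[[-0.05,0,0],[-0.2,0,0],[-0.5,0,0],[-0.9,0,0],[-1.3,0,0]], rot=[[0,0,0],[0,0,0],[0,0,0],[0,0,0],[0,0,0]])

```text
clock: 8.92
eef_pos: [479.5, 94.8, 23.1]
tcp_rot: [-3.141, -0.0, 1.375]
contact_force: [-0.7, 0.8, 1.0]
opening: 0.0
grasp_force: 0.0
```

>>> play_rows(dp=[[0,0,-0.8],[0,0,-1.6],[0,0,-2.4],[0,0,-3.2],[0,0,-4]], rot=[[0,0,0],[0,0,0],[0,0,0],[0,0,0],[0,0,0]])

```text
clock: 9.33
eef_pos: [479.3, 94.9, 184.6]
tcp_rot: [-3.141, -0.0, 1.374]
contact_force: [1.0, 0.0, -1.1]
opening: -0.001
grasp_force: 0.0
```

>>> play_rows(dp=[[-0.8,0,0],[-1.6,0,0],[-2.4,0,0],[-3.2,0,0],[-3.2,0,0]], rot=[[0,0,0],[0,0,0],[0,0,0],[0,0,0],[0,0,0]])

```text
clock: 9.75
eef_pos: [453.2, -34.2, 183.1]
tcp_rot: [-3.141, 0.002, 1.372]
contact_force: [-0.4, 0.7, -0.0]
opening: -0.0
grasp_force: 0.0
```

Run:
```python
from rig import optics
import cv2,numpy as np
a=optics.grab_frame('side')['color'][160:340,80:330,::-1]
b=optics.grab_frame('top')['color'][85:265,130:300,::-1]
cv2.imwrite('pics/end.png',cv2.resize(np.hstack([a,b]),None,fx=1.9,fy=1.9,interpolation=cv2.INTER_CUBIC))
```

```text
(no output)
```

View pics/end.png

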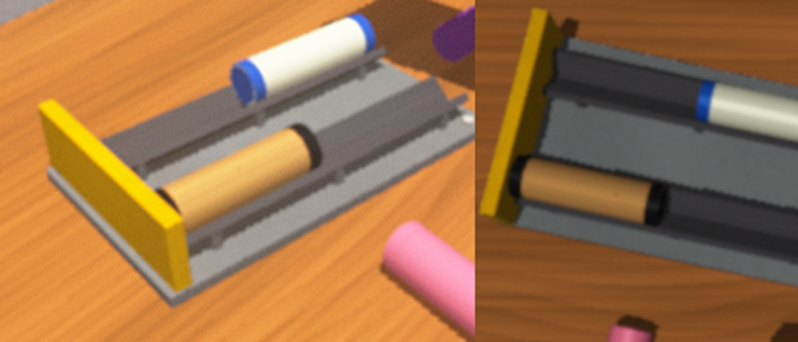

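The brown tube's front end (170,205 in the left view, 515,178 in the right) is against the yellow board and seated in its groove. The white tube is where it was, and the robot is clear of everything.

```bash
python3 -c "
from rig import r
print(r.sign_off())"
```

```text
the job is handed in; nothing more can be done
None
```

The brown tube is pushed home against the yellow end board, still seated in its groove; the white tube was left where it was, and the job was handed in at about 10 s with the arm clear.

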